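# Level a plate in a ball vise by feeling out its high side with a probe

## Task

The brass plate clamped in the engraver's ball vise has been knocked out of level. Take the brass-handled probe from its wooden stand, feel lightly over the plate with its tip to find the high side and press that side down until the plate is level to within a millimetre and a half across its width; never press harder than 20 N, and let nothing but the probe touch the plate or vise. Then stand the probe back in its hole with its collar down on the block, and leave the loose tools where they lie.

Things in the scene. Friction and masses are not known exactly. Their poses are not given: they have to be found in the camera images.
- vise: engraver's ball vise, fixed: round base 116 mm across, origin at the centre of its underside, z up. In it a ball with two jaws rocks up to 0.12 rad about this body's x and y directions, pivot 52 mm above the bench. It is stiff: it stays as left, holds against a touch of 4 N, yields to about 8 to 12 N pressed 42 mm from its middle. It starts 0.03 to 0.09 rad out of level, any way
- probe_grip (a point): half-way point of the probe's brass handle, z towards the handle's end. The handle is a knurled upright cylinder 14 mm in diameter, 54 mm long (26 mm below this point, 28 above); under it a steel collar 25 mm in diameter, 4 mm thick, then a 6 mm shank with an 8 mm polished ball tip. It stands in the stand; about 90 g
- probe_tip (a point): lowest point of the probe's ball tip, 70 mm below probe_grip along the probe's axis, 40 mm below the underside of the collar
- stand_mouth (a point): centre of the mouth of the hole in the top of the probe's stand, a fixed hardwood block 66 x 66 mm (foot 76 x 76 mm), 45 mm tall. The hole is upright, 14 mm in diameter and deeper than the shank is long; the collar rests on the block's top, with the tip 40 mm below the mouth
- tweezers: bystander: steel tweezers lying on the bench, 151 x 13 x 9 mm; origin at the centre of the underside
- eye_loupe: bystander: black eye loupe, 39 x 21 x 21 mm; origin at the centre of the underside
- wax_loose: bystander: green carving-wax block, 37 x 53 x 24 mm; origin at the centre of the underside
- plate_spot (a point): the spot on the vise's upright axis 85 mm above the bench, about where the middle of the plate's face is. The brass plate, 100 x 100 x 9 mm, edges along the vise's x and y, is clamped firmly at its +x and -x edges by the jaws' lips (60 mm long), which stay below its face. How far it stands up differs: its level face is 82 to 88 mm above the bench. This point does not rock with it
There are look-alikes about, which are no part of the job. Of the things that look like the part that bears probe_grip, the smaller one is meant.

How it is judged:
On the way, in this order (a step that is already met when the one before it is completed fails the run):
1. the probe touches the plate (contact force between probe and vise above 0.5 N), for 0.02 s.
2. the plate is level, with the probe lifted off it (angle between plate_top's own z axis and vertical below 0.015 rad and contact force between probe and vise below 0.1 N), for 0.2 s.
At the end, for the whole second after the job is handed in: The plate's face is within 0.015 rad of level (1.5 mm over its 100 mm width), and the probe stands upright in the hole of its stand, released, collar down on the block (tip at least 37 mm below the mouth and within 7 mm of the hole's axis) (angle between plate_top's own z axis and vertical below 0.015 rad and z of probe_tip in the frame of stand_mouth below -0.037 m and horizontal distance between probe_tip and stand_mouth below 0.007 m and angle between probe_grip's own z axis and vertical below 0.1 rad and contact force between probe and the fingers below 0.1 N); the robot touches nothing.
It fails at once if the probe presses on the plate or vise with more than 20 N (contact force between probe and vise above 20 N).
It fails at once if the fingers touch the plate or vise (contact force between the fingers and vise above 0.5 N).
It fails at once if the arm touches the plate or vise (contact force between the arm and vise above 0.5 N).
It fails at once if a loose tool is moved by more than 20 mm (distance of any of tweezers, eye_loupe, wax_loose from where it was at the start of the episode above 0.02 m).
It also fails if it takes over 72 s, if anything falls off the work surface, if the arm or the gripper's body presses on something with over 40 N, if the wrist force passes 120 N, or if a joint passes its speed limit or range.

## Robot

A 6-joint arm with a two-finger parallel gripper is mounted at the origin on a cart in front of the work surface, level with it; the furniture and walls round the work are solid. World frame = base frame: x ahead of the robot, y to its left, z up, the work surface at z = 0. Lengths are in m, angles in rad, forces in N, time in s.
With the tool pointing down it reaches from about 0.275 to 1 m from the base axis. Payload 8.4 kg.
Tool frame: the origin (TCP) lies between the finger pads; the fingertips stand 25 mm ahead of it and the grasp point (between the pads) lies 6 mm ahead of it; z points along the fingers, y is the line along which they close (so a half turn about z gives the same grasp; the last joint's range is limited). The gripper opens to 85 mm and grips with 20 to 120 N. Pads are 22 mm wide; open, the fingers measure 114 mm over their backs; the gripper's body (76 mm by 85 mm) begins 54 mm behind the grasp point. The pads swing forward as they close: fully open they stand 13 mm farther back than shut.
Start: joints at [-1.308, 0.353, 1.633, -0, 1.155, -0.002], TCP at [0.164, -0.603, 0.236] pointing down, gripper open.
Joint ranges: [-2.63, 2.63], [-0.92, 2.1], [0.06, 2.66], [-1.3, 4.44], [0, 2.69], [-3.02, 3.02]. Speed limits (rad/s): [2.22, 2.22, 2.79, 3.14, 3.14, 3.14].

## Interface

Orientations are given as a unit quaternion [x, y, z, w].
In Python, from workcell import robot, viewer, ticket gives the robot as it stands.
- The arm moves only by the tool arm_command, never from a script. Its argument "targets" is a list that holds one entry, the list of rows, each a list of 7 numbers: the gripper command: -1 is fully open, 1 is shut, values between are in proportion, then the shift along the tool's x, y, z in mm, then the turn, a rotation vector about the tool's x, y, z in rad. In form: [[[hand, x, y, z, wx, wy, wz], ...]]. A call has 1 to 20 rows; each row is the pose to reach, as a shift and turn from the pose commanded when the call began, along the tool's axes at that moment; what a row does not reach only later rows make up. A row lasts 1/10 s, in which the tool goes at most 50 mm and 8.59 degrees, less where a joint would pass 70% of its speed; a pose out of reach is approached as far as the arm can. A call with a gripper value outside its range is refused whole. The fingers move at their own pace and stop on an object; the grip force is fixed at half the most. Time passes only in rows, so rows that repeat a pose let the fingers close. It gives the time, the measured TCP pose, the force, the opening and the grip force at its end, in the units of the state.
- robot.read_state(): the state, without advancing time (a new reading comes with each control period).
- viewer.get_image(name): name is "scene" or "top" or "wrist"; returns the picture (400x640x3 uint8, red, green, blue); there is no depth.
- viewer.camera_model(name): a dict with "mtx" (3x3 intrinsics, pixels), "dist" ([k1, k2, p1, p2, k3] as OpenCV has them; the pictures are not rectified), "R" (3x3) and "t" (3): a world point X has camera coordinates R X + t. Camera axes: x right, y down, z forward; pixel columns grow to the right and rows downward; lengths in m; the calibration is good to about 2 mm. A picture is of the moment at which its call begins: read the wrist's pose just before it. camera_model takes no time and is no camera call; for the wrist camera it gives the pose at the moment of the call.
- ticket.finish_job(): hands the job in; it is judged then, once.
The state is a dict: "t": time; "joint_pos": joint angles; "joint_velocities": joint speeds; "tau": joint torques, N m; "eef_pos": TCP position; "ee_rot": TCP orientation; "force": force on the tool from outside, world axes, zero at the start; "wrist_torque": the same for the moment, N m; "width": finger opening in m; "finger_force": force on a finger pad.
Only numpy, scipy, OpenCV 4.12 (cv2) and the standard library are available. Lean on these libraries where they do the work, as an engineer would, in place of code of your own. Each camera call takes 0.05 s, during which the arm holds its last target. There are 200 camera calls.

## Working session

There is one attempt and no reset: what is moved stays moved. The work goes in short steps, Python scripts to look and compute and a tool call to move; the robot and the scene stay as the last step left them, time stands still between calls to the robot, and variables do not carry over. Pictures are saved under pics/ and viewed, at most 10 in all, crops included, and the job is handed in when it is done.

Besides the shell and the picture viewer there is one more tool, called after ">>>" as a command line: name --argument value ..., lists and objects as JSON in quotes. arm_command: Moves the arm, as the interface text tells. Its arguments: {"type":"object","properties":{"targets":{"type":"array"}},"required":["targets"]}

```bash
mkdir -p pics; ls; cat > h.py <<'E'
import numpy as np, cv2
from workcell import robot, viewer, ticket
def snap(n,f):
    im=viewer.get_image(n); cv2.imwrite('pics/'+f,im[:,:,::-1]); return im
def ray(n,u,v,m=None):
    m=m or viewer.camera_model(n); K=np.array(m['mtx'],float);d=np.array(m['dist'],float);R=np.array(m['R']);t=np.array(m['t'])
    p=cv2.undistortPoints(np.array([[[u,v]]],float),K,d)[0,0]
    return -R.T@t, R.T@np.array([p[0],p[1],1.])
def at(n,u,v,z,m=None):
    o,d=ray(n,u,v,m); return o+d*(z-o[2])/d[2]
def proj(n,X,m=None):
    m=m or viewer.camera_model(n)
    return cv2.projectPoints(np.array(X,float).reshape(-1,3),cv2.Rodrigues(np.array(m['R'],float))[0],np.array(m['t'],float),np.array(m['mtx'],float),np.array(m['dist'],float))[0][:,0]
E
python3 - <<'E'
from h import *
snap('top','top0.png');snap('scene','scene0.png')
for n in('top','scene'):
    m=viewer.camera_model(n);print(n,-np.array(m['R']).T@np.array(m['t']))
print(robot.read_state())
E
```

```text
pics
top [ 0.27167449 -0.08137507  1.21580913]
scene [0.03122806 0.56934126 0.75117312]
{'t': 0.1, 'joint_pos': array([-1.30839341e+00,  3.53601544e-01,  1.63403701e+00, -3.33751357e-06,
        1.15520678e+00, -2.38938955e-03]), 'joint_velocities': array([ 1.04679891e-05, -3.28485439e-03, -6.15261600e-04,  1.05710902e-03,
        1.42193110e-03, -1.77328212e-04]), 'tau': array([ 1.37327595e-03, -6.06355476e+01, -3.42817640e+01,  1.41393512e-04,
        3.92085043e-03, -5.36505786e-05]), 'eef_pos': array([ 0.16346661, -0.60281767,  0.23533234]), 'ee_rot': array([ 9.91248141e-01,  1.32010346e-01, -8.27131020e-05, -6.20859861e-04]), 'force': array([1.67974529, 0.58343592, 0.25445399]), 'wrist_torque': array([-0.01427302, -0.02453933, -0.0219763 ]), 'finger_force': 0.0, 'width': 0.0858799126413473}
```

View pics/top0.png

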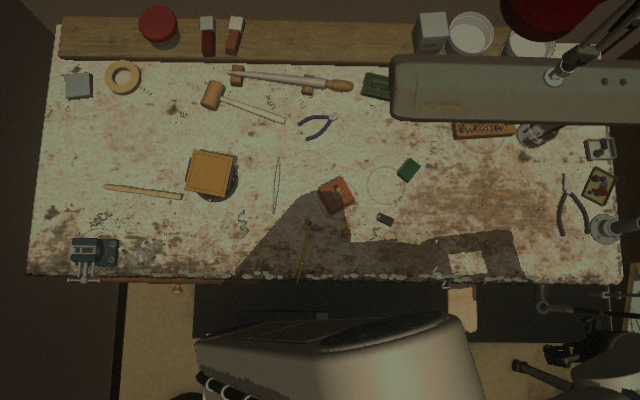

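View pics/scene0.png

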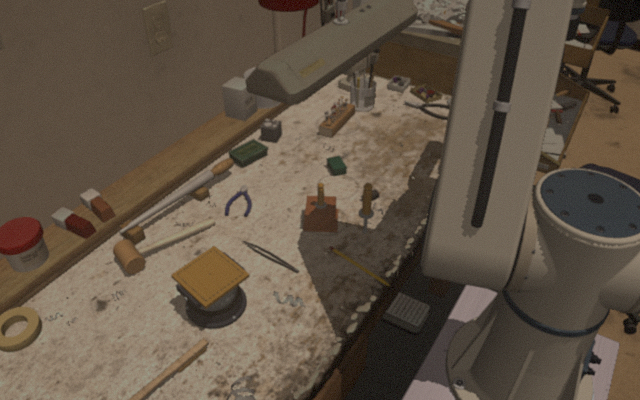

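The top view shows the plate at about (211,173), the block with the probe at about (337,195), and a small dark item at (385,218). The scene view shows the plate at (210,275), the block and probe at (320,205), and another upright brown thing at (368,198). I'll enlarge both views.

```bash
python3 - <<'E'
from h import *
t=cv2.imread('pics/top0.png');s=cv2.imread('pics/scene0.png')
a=cv2.resize(t[140:250,170:430],None,fx=3.0,fy=3.0,interpolation=cv2.INTER_CUBIC)[:, :780]
b=cv2.resize(s[150:250,150:410],None,fx=3.0,fy=3.0,interpolation=cv2.INTER_CUBIC)
o=np.vstack([a,b])[:600];o=np.clip(o*1.5,0,255).astype('uint8')
cv2.imwrite('pics/c.png',o[:600]);print(o.shape)
for q in [(211,173),(337,195),(385,218),(408,168)]: print('top',q,at('top',*q,0.0))
for q in [(368,218),(320,230),(215,305),(337,165)]: print('scene',q,at('scene',*q,0.0))
E
```

```text
(600, 780, 3)
top (211, 173) [0.55301277 0.16503051 0.        ]
top (337, 195) [ 0.50169586 -0.16185478  0.        ]
top (385, 218) [ 0.44429116 -0.28534021  0.        ]
top (408, 168) [ 0.5772518  -0.34697522  0.        ]
scene (368, 218) [ 0.40792843 -0.22021723  0.        ]
scene (320, 230) [ 0.47842703 -0.12883617  0.        ]
scene (215, 305) [0.53413803 0.15642312 0.        ]
scene (337, 165) [ 0.57438243 -0.36245051  0.        ]
```

View pics/c.png

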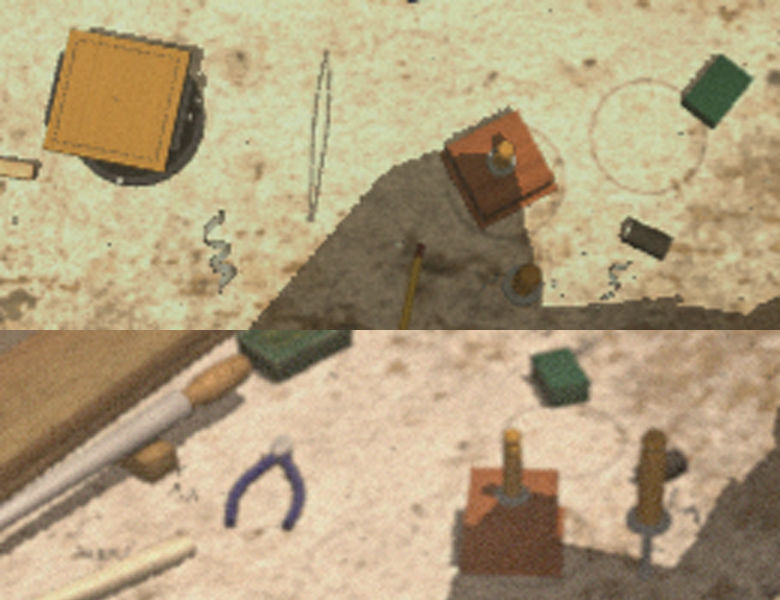

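The upper crop shows the probe in its red block, with the collar at about (337,193) and the handle end at about (338,190). A taller look-alike stands free on the bench at about (343,234), so the probe in the block is the one meant. The plate is turned slightly, with the tweezers, loupe and wax clear of it.

```bash
python3 - <<'E'
from h import *
print('collar',at('top',336.7,192.7,.049),at('scene',320.7,205,.049))
print('end',at('top',338.3,190,.103),at('scene',320.7,185-10*0,.103))
print('decoy',at('top',342,235,0.02))
c=[(72,30),(190,48),(165,172),(45,150)]
P=[at('top',170+u/3,140+v/3,.085) for u,v in c]
print(np.round(P,4),np.mean(P,0));print([np.degrees(np.arctan2(*(P[(i+1)%4]-P[i])[1::-1])) for i in range(4)])
m=viewer.camera_model('wrist');R=np.array(m['R']);s=robot.read_state()
from scipy.spatial.transform import Rotation as Ro
T=Ro.from_quat(s['ee_rot']);c=-R.T@np.array(m['t'])
print('cam in tool',T.inv().apply(c-s['eef_pos']),'axis',T.inv().apply(R[2]),'xaxis',T.inv().apply(R[0]),m['mtx'])
print(T.as_matrix())
E
```

```text
collar [ 0.49820277 -0.15782222  0.049     ] [ 0.49126378 -0.15256229  0.049     ]
end [ 0.49429439 -0.15801673  0.103     ] [ 0.4913946  -0.15332367  0.103     ]
decoy [ 0.39652612 -0.17384205  0.02      ]
[[0.5898 0.1922 0.085 ]
 [0.5767 0.0961 0.085 ]
 [0.4745 0.1112 0.085 ]
 [0.4904 0.2076 0.085 ]] [0.5328481 0.1517652 0.085    ]
[np.float64(-97.72405119240554), np.float64(171.60719674415347), np.float64(80.64591616254296), np.float64(-8.79392239206947)]
cam in tool [ 0.07831438  0.00125414 -0.13755118] axis [-3.06269728e-01 -2.35847091e-04  9.51944745e-01] xaxis [4.63524047e-04 9.99999814e-01 3.96882731e-04] [[297.7046077    0.         316.03721671]
 [  0.         297.7046077  200.14210137]
 [  0.           0.           1.        ]]
[[ 9.65146523e-01  2.61709918e-01 -3.27898268e-04]
 [ 2.61710123e-01 -9.65145766e-01  1.20901440e-03]
 [-5.85667720e-08 -1.25269034e-03 -9.99999215e-01]]
```

>>> arm_command --targets '[[[-1, 109, -86, 0, 0, 0, 0.066], [-1, 218, -172, 0, 0, 0, 0.132], [-1, 327, -258, 0, 0, 0, 0.198], [-1, 436, -345, 0, 0, 0, 0.265], [-1, 436, -345, 0, 0, 0, 0.265], [-1, 436, -345, 0, 0, 0, 0.265], [-1, 436, -345, 0, 0, 0, 0.265], [-1, 436, -345, 0, 0, 0, 0.265], [-1, 436, -345, 0, 0, 0, 0.265], [-1, 436, -345, 0, 0, 0, 0.265], [-1, 436, -345, 0, 0, 0, 0.265], [-1, 436, -345, 0, 0, 0, 0.265], [-1, 436, -345, 0, 0, 0, 0.265], [-1, 436, -345, 0, 0, 0, 0.265], [-1, 436, -345, 0, 0, 0, 0.265], [-1, 436, -345, 0, 0, 0, 0.265], [-1, 436, -345, 0, 0, 0, 0.265]]]'

```text
t: 1.8
eef_pos: [0.4936, -0.157, 0.236]
ee_rot: [1.0, -0.001, 0.0, 0.0]
force: [-0.6, 1.4, -0.3]
width: 0.0854
finger_force: 0.0
```

```bash
python3 - <<'E'
from h import *
s=robot.read_state();print(s['t'],s['eef_pos'],s['ee_rot'],s['force'])
import pickle
m=viewer.camera_model('wrist');w=snap('wrist','w1.png');pickle.dump(m,open('m1.pkl','wb'))
print(proj('wrist',[[.494,-.156,.049],[.494,-.156,.103]]))
E
```

```text
1.8 [ 0.49362487 -0.15698996  0.23603319] [ 9.99999618e-01 -8.73824504e-04  1.07461070e-05  1.88893702e-05] [-0.63074896  1.42750339 -0.28853427]
[[314.20702571 177.95728411]
 [313.85789124 191.38630851]]
```

View pics/w1.png

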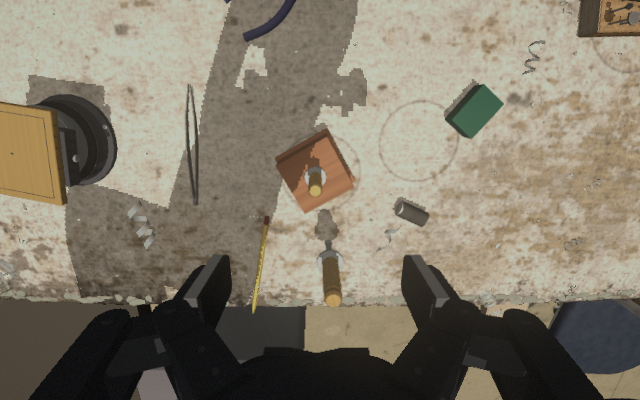

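The wrist view shows the probe's collar at about (316,178) and its handle end at about (316,190). The block corners are near (327,129), (355,178), (304,211) and (276,161), and the look-alike's handle end is at (333,299).

```bash
python3 - <<'E'
from h import *
import pickle;m=pickle.load(open('m1.pkl','rb'))
print(at('w',316,178,.049,m),at('w',316,190,.103,m))
print('decoy',at('w',333,299,.11,m),at('w',333,255,.05,m))
w=cv2.imread('pics/w1.png')
im=cv2.resize(w[110:230,256:376],None,fx=5,fy=5,interpolation=cv2.INTER_CUBIC);im=np.clip(im*1.5,0,255).astype('uint8');cv2.imwrite('pics/w1c.png',im)
E
```

```text
[ 0.49383777 -0.15816359  0.049     ] [ 0.49525238 -0.15818498  0.103     ]
decoy [ 0.37851576 -0.1758537   0.11      ] [ 0.39800615 -0.17871108  0.05      ]
```

View pics/w1c.png

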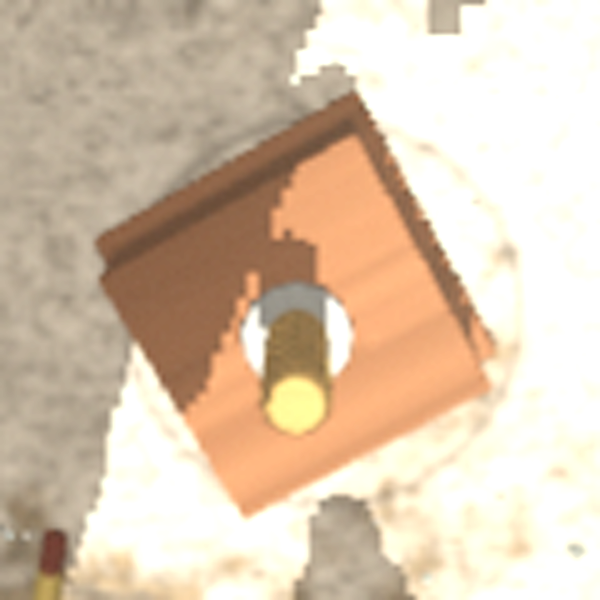

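>>> arm_command --targets '[[[-1, 1, 1, 40, 0, 0, 0], [-1, 1, 1, 80, 0, 0, 0], [-1, 1, 1, 120, 0, 0, 0], [-1, 1, 1, 152, 0, 0, 0], [-1, 1, 1, 152, 0, 0, 0], [-1, 1, 1, 152, 0, 0, 0], [1, 1, 1, 152, 0, 0, 0], [1, 1, 1, 152, 0, 0, 0], [1, 1, 1, 152, 0, 0, 0], [1, 1, 1, 152, 0, 0, 0], [1, 1, 1, 152, 0, 0, 0], [1, 1, 1, 152, 0, 0, 0], [1, 1, 1, 152, 0, 0, 0], [1, 1, 1, 152, 0, 0, 0]]]'

```text
t: 3.25
eef_pos: [0.4954, -0.1572, 0.0844]
ee_rot: [1.0, -0.0, 0.0, 0.0]
force: [-0.6, 1.1, 6.6]
width: 0.011
finger_force: 58.6
```

>>> arm_command --targets '[[[1, 0, 0, -20, 0, 0, 0], [1, 0, 0, -50, 0, 0, 0], [1, 0, 0, -85, 0, 0, 0], [1, 0, 0, -120, 0, 0, 0], [1, 0, 0, -120, 0, 0, 0], [1, 0, 0, -120, 0, 0, 0]]]'

```text
t: 3.85
eef_pos: [0.4952, -0.1572, 0.2043]
ee_rot: [1.0, -0.0, 0.001, 0.0]
force: [-0.3, 0.2, -2.3]
width: 0.0105
finger_force: 58.7
```

```bash
python3 - <<'E'
from h import *
import pickle
s=robot.read_state();print(s)
m=viewer.camera_model('wrist');w=snap('wrist','w2.png');pickle.dump(m,open('m2.pkl','wb'))
e=s['eef_pos'];print(proj('w',[e+[0,0,-.079],e+[0,0,-.009+.028]],m))
sc=snap('scene','s2.png');print(proj('scene',[e+[0,0,-.079],e+[0,0,-.009+.028],e]))
u,v=proj('scene',[e])[0].astype(int)
c=sc[max(v-75,0):v+75,max(0,u-75):u+75,::-1];c=cv2.resize(c,(450,450))
d=cv2.resize(w[100:400,170:470,::-1],(450,450))[:, :350]
cv2.imwrite('pics/c2.png',np.hstack([c,d]));print(u,v)
E
```

```text
{'t': 3.85, 'joint_pos': array([-3.10249332e-01,  2.24136654e-01,  1.88996696e+00, -5.38176324e-06,
        1.02628517e+00,  1.26076543e+00]), 'joint_velocities': array([ 0.00204149,  0.03036591,  0.03074557, -0.00018863, -0.00540014,
        0.00033971]), 'tau': array([ 6.49812500e-04, -5.10426807e+01, -3.35088301e+01, -1.18768130e-04,
        3.10591143e-02, -2.59039655e-05]), 'eef_pos': array([ 0.49520791, -0.1571913 ,  0.20427558]), 'ee_rot': array([ 9.99999813e-01, -1.07825620e-04,  5.72513404e-04,  1.85898166e-04]), 'force': array([-0.29818085,  0.19031087, -2.28379384]), 'wrist_torque': array([ 0.02598801, -0.01325157,  0.00076148]), 'finger_force': 58.71678653827985, 'width': 0.010538350646665189}
[[314.44941767 211.28695995]
 [313.39318428 283.56912647]]
[[320.08583674 174.96794568]
 [319.77203655 134.697293  ]
 [319.83606013 142.8754151 ]]
319 142
```

View pics/c2.png

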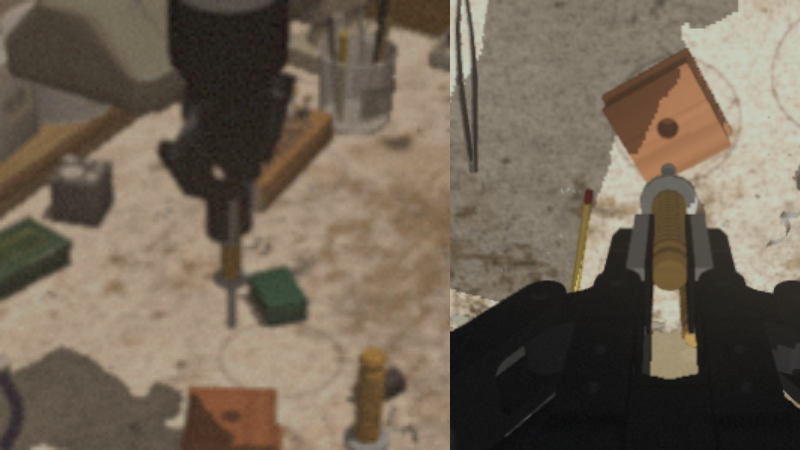

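The left crop shows the probe hanging straight with its tip clear of the block. In the right crop the tip is near wrist pixel (317,212) and the hole near (315,185).

>>> arm_command --targets '[[[1, -10, -45, -5, 0, 0, 0], [1, -15, -95, -10, 0, 0, 0], [1, -22, -145, -10, 0, 0, 0], [1, -30, -195, -10, 0, 0, 0], [1, -37, -245, -10, 0, 0, 0], [1, -45, -285, -10, 0, 0, 0], [1, -45, -309, -10, 0, 0, 0], [1, -45, -309, -10, 0, 0, 0], [1, -45, -309, -10, 0, 0, 0], [1, -45, -309, -10, 0, 0, 0], [1, -45, -309, -10, 0, 0, 0]]]'

```text
t: 5.05
eef_pos: [0.4501, 0.1508, 0.2135]
ee_rot: [1.0, -0.001, -0.0, 0.0]
force: [-0.0, -0.4, -0.7]
width: 0.0108
finger_force: 58.9
```

```bash
python3 - <<'E'
from h import *
import pickle
m2=pickle.load(open('m2.pkl','rb'))
print('hole',at('w',315.3,185.3,.045,m2))
s=robot.read_state();print(s['eef_pos'],s['ee_rot'],s['force'])
m=viewer.camera_model('wrist');w=snap('wrist','w3.png');pickle.dump(m,open('m3.pkl','wb'))
p=proj('w',[[.533,.152,.085]],m)[0];print(p)
u,v=p.astype(int);u0=max(u-100,0);v0=max(v-90,0);print(u0,v0)
cv2.imwrite('pics/c3.png',np.clip(cv2.resize(w[v0:v0+200,u0:u0+260,::-1],None,fx=3,fy=3,interpolation=cv2.INTER_CUBIC)*1.3,0,255))
E
```

```text
hole [ 0.49459503 -0.15766514  0.045     ]
[0.45005474 0.15078333 0.21354658] [ 9.99999543e-01 -8.22574959e-04 -4.25595906e-04  2.38848274e-04] [-0.00304777 -0.39221146 -0.70735461]
[313.00424391  99.49821505]
213 9[ WARN:0@1.270] global loadsave.cpp:1063 imwrite_ Unsupported depth image for selected encoder is fallbacked to CV_8U.
```

View pics/c3.png

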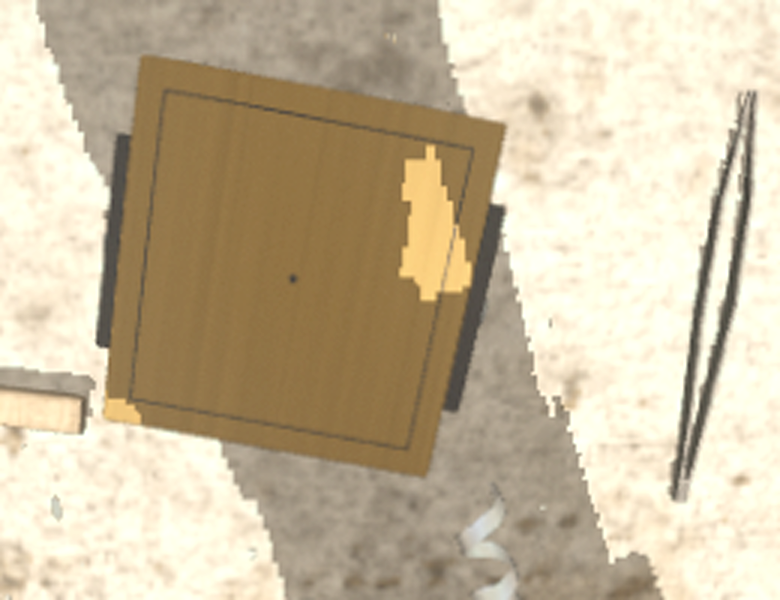

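The crop (×3, origin 213,9) shows the plate corners at (140,55), (505,123), (425,477) and (104,421), with the centre dot at (293,278). The jaws are on the left and right edges, so the vise's x runs roughly along world y.

```bash
python3 - <<'E'
from h import *
import pickle
m=pickle.load(open('m3.pkl','rb'));K=np.array(m['mtx'],float);D=np.array(m['dist'],float);R=np.array(m['R']);t=np.array(m['t'])
f=lambda L:(np.array(L,float)+.5)/3-.5+[213,9]
q=f([(140,55),(505,123),(425,477),(104,421)]);q2=f([(165,90),(473,149),(408,449),(130,400)]);c=f([(293,278)])
O=np.array([(-50,50,0),(50,50,0),(50,-50,0),(-50,-50,0)],float)/1000
def go(obj,img):
    ok,rv,tv=cv2.solvePnP(obj,img,K,D,flags=cv2.SOLVEPNP_IPPE)
    ok,rv,tv=cv2.solvePnP(obj,img,K,D,rv,tv,True)
    Rw=R.T@cv2.Rodrigues(rv)[0];C=R.T@(tv[:,0]-t);print('center',C,'n',Rw[:,2],'e1',Rw[:,0],'e2',Rw[:,1],'res',np.abs(cv2.projectPoints(obj,rv,tv,K,D)[0][:,0]-img).max())
go(O,q)
for s in(.84,.86): go(O*s,q2)
print('dot',at('w',*c[0],.085,m))
E
```

```text
center [0.53123905 0.15446203 0.08387235] n [-0.05452576  0.03096935  0.99803198] e1 [-0.1734733  -0.98461304  0.02107554] e2 [ 0.983328   -0.17198274  0.05905913] res 0.5156691000905766
center [0.53116584 0.15404834 0.08713534] n [-0.04919715  0.01065537  0.99873225] e1 [-0.1756911  -0.98444361  0.00184846] e2 [ 0.98321528 -0.17537743  0.05030387] res 0.06794490010156551
center [0.53122175 0.15415754 0.08085177] n [-0.04919715  0.01065537  0.99873225] e1 [-0.1756911  -0.98444361  0.00184846] e2 [ 0.98321528 -0.17537743  0.05030387] res 0.06794490010150867
dot [0.53150352 0.1542837  0.085     ]
```

>>> arm_command --targets '[[[1, 30, 1, 0, 0, 0, 0], [1, 70, 2, 0, 0, 0, 0], [1, 110, 4, 0, 0, 0, 0], [1, 124, 4, 5, 0, 0, 0], [1, 124, 4, 20, 0, 0, 0], [1, 124, 4, 34, 0, 0, 0], [1, 124, 4, 38, 0, 0, 0], [1, 124, 4, 38, 0, 0, 0], [1, 124, 4, 38, 0, 0, 0], [1, 124, 4, 38, 0, 0, 0]]]'

```text
t: 6.1
eef_pos: [0.5742, 0.1481, 0.1767]
ee_rot: [1.0, 0.0, 0.001, -0.0]
force: [0.1, -0.3, -0.3]
width: 0.011
finger_force: 58.9
```

>>> arm_command --targets '[[[1, 0, 0, 0.5, 0, 0, 0], [1, 0, 0, 1, 0, 0, 0], [1, 0, 0, 1.5, 0, 0, 0], [1, 0, 0, 2, 0, 0, 0], [1, 0, 0, 2, 0, 0, 0]]]'

```text
t: 6.6
eef_pos: [0.5741, 0.1478, 0.1739]
ee_rot: [1.0, -0.0, -0.0, 0.0]
force: [-0.5, -0.2, -0.8]
width: 0.0106
finger_force: 58.9
```

>>> arm_command --targets '[[[1, 0, 0, 0.5, 0, 0, 0], [1, 0, 0, 1, 0, 0, 0], [1, 0, 0, 1.5, 0, 0, 0], [1, 0, 0, 2, 0, 0, 0], [1, 0, 0, 2, 0, 0, 0]]]'

```text
t: 7.1
eef_pos: [0.5741, 0.1478, 0.1719]
ee_rot: [1.0, -0.0, -0.0, 0.0]
force: [0.3, -0.7, -0.8]
width: 0.0106
finger_force: 58.9
```

>>> arm_command --targets '[[[1, 0, 0, 0.5, 0, 0, 0], [1, 0, 0, 1, 0, 0, 0], [1, 0, 0, 1.5, 0, 0, 0], [1, 0, 0, 1.5, 0, 0, 0]]]'

```text
t: 7.5
eef_pos: [0.5741, 0.1478, 0.1704]
ee_rot: [1.0, -0.0, -0.0, 0.0]
force: [0.4, 0.3, -0.8]
width: 0.0105
finger_force: 58.9
```

>>> arm_command --targets '[[[1, 0, 0, 0.5, 0, 0, 0], [1, 0, 0, 1, 0, 0, 0], [1, 0, 0, 1, 0, 0, 0]]]'

```text
t: 7.8
eef_pos: [0.5741, 0.1478, 0.1694]
ee_rot: [1.0, -0.0, -0.0, 0.0]
force: [-0.9, 0.7, -0.2]
width: 0.0111
finger_force: 58.9
```

>>> arm_command --targets '[[[1, 0, 0, 0.5, 0, 0, 0], [1, 0, 0, 1, 0, 0, 0], [1, 0, 0, 1, 0, 0, 0]]]'

```text
t: 8.1
eef_pos: [0.5743, 0.1479, 0.1687]
ee_rot: [1.0, -0.0, 0.0, -0.0]
force: [0.3, 0.0, 0.7]
width: 0.0106
finger_force: 59.1
```

>>> arm_command --targets '[[[1, 0, 0, 0.3, 0, 0, 0], [1, 0, 0, 0.3, 0, 0, 0]]]'

```text
t: 8.3
eef_pos: [0.5744, 0.1479, 0.1685]
ee_rot: [1.0, -0.0, 0.0, -0.0]
force: [-0.6, 0.7, 2.6]
width: 0.0109
finger_force: 59.3
```

```bash
python3 -c "
from h import *
s=robot.read_state();print(s['t'],s['eef_pos'],s['force'],s['wrist_torque'])"
```

```text
8.3 [0.57438959 0.14787968 0.1685112 ] [-0.57061806  0.73457638  2.6392434 ] [ 0.0122754   0.03856065 -0.03522218]
```

>>> arm_command --targets '[[[1, 0, 0, -5, 0, 0, 0], [1, -20, -3, -5, 0, 0, 0], [1, -41, -6, -5, 0, 0, 0], [1, -41, -6, -5, 0, 0, 0], [1, -41, -6, -2, 0, 0, 0], [1, -41, -6, 0, 0, 0, 0], [1, -41, -6, 0, 0, 0, 0]]]'

```text
t: 9.0
eef_pos: [0.5336, 0.1538, 0.1678]
ee_rot: [1.0, -0.0, -0.0, 0.0]
force: [-0.5, -0.8, -0.8]
width: 0.0108
finger_force: 59.1
```

>>> arm_command --targets '[[[1, 0, 0, 0.4, 0, 0, 0], [1, 0, 0, 0.8, 0, 0, 0], [1, 0, 0, 0.8, 0, 0, 0]]]'

```text
t: 9.3
eef_pos: [0.5333, 0.1538, 0.1673]
ee_rot: [1.0, -0.0, -0.0, -0.0]
force: [0.3, 0.1, -0.5]
width: 0.0107
finger_force: 59.1
```

>>> arm_command --targets '[[[1, 0, 0, 0.4, 0, 0, 0], [1, 0, 0, 0.6, 0, 0, 0], [1, 0, 0, 0.6, 0, 0, 0]]]'

```text
t: 9.6
eef_pos: [0.5331, 0.1539, 0.1668]
ee_rot: [1.0, -0.0, -0.0, -0.0]
force: [0.5, 0.2, -0.8]
width: 0.0107
finger_force: 59.1
```

>>> arm_command --targets '[[[1, 0, 0, 0.2, 0, 0, 0], [1, 0, 0, 0.4, 0, 0, 0], [1, 0, 0, 0.4, 0, 0, 0]]]'

```text
t: 9.9
eef_pos: [0.5332, 0.1538, 0.1665]
ee_rot: [1.0, -0.0, 0.0, -0.0]
force: [-0.5, 0.2, 0.1]
width: 0.0105
finger_force: 59.1
```

>>> arm_command --targets '[[[1, 0, 0, 0.3, 0, 0, 0], [1, 0, 0, 0.3, 0, 0, 0]]]'

```text
t: 10.1
eef_pos: [0.5333, 0.1539, 0.1663]
ee_rot: [1.0, -0.0, 0.0, -0.0]
force: [-0.7, -0.5, 1.1]
width: 0.0108
finger_force: 59.2
```

>>> arm_command --targets '[[[1, 0, 0, 0.2, 0, 0, 0], [1, 0, 0, 0.2, 0, 0, 0]]]'

```text
t: 10.3
eef_pos: [0.5334, 0.1539, 0.1661]
ee_rot: [1.0, -0.0, 0.0, -0.0]
force: [-1.0, -0.6, 2.9]
width: 0.0107
finger_force: 59.3
```

>>> arm_command --targets '[[[1, 0, 0, -5, 0, 0, 0], [1, -3, 20, -5, 0, 0, 0], [1, -7, 41, -5, 0, 0, 0], [1, -7, 41, -5, 0, 0, 0], [1, -7, 41, -3, 0, 0, 0], [1, -7, 41, -1.8, 0, 0, 0], [1, -7, 41, -1.8, 0, 0, 0]]]'

```text
t: 11.0
eef_pos: [0.5262, 0.1134, 0.1675]
ee_rot: [1.0, 0.0, -0.0, -0.0]
force: [0.2, -0.5, -1.4]
width: 0.011
finger_force: 59.0
```

>>> arm_command --targets '[[[1, 0, 0, 0.4, 0, 0, 0], [1, 0, 0, 0.4, 0, 0, 0]]]'

```text
t: 11.2
eef_pos: [0.5263, 0.1133, 0.1674]
ee_rot: [1.0, 0.0, 0.0, -0.0]
force: [1.1, -0.1, 0.7]
width: 0.0109
finger_force: 59.1
```

>>> arm_command --targets '[[[1, 0, 0, 0.4, 0, 0, 0], [1, 0, 0, 0.4, 0, 0, 0]]]'

```text
t: 11.4
eef_pos: [0.5264, 0.1131, 0.1672]
ee_rot: [1.0, -0.0, 0.0, -0.0]
force: [-0.2, 1.3, 2.3]
width: 0.011
finger_force: 59.3
```

>>> arm_command --targets '[[[1, 0, 0, 0.3, 0, 0, 0], [1, 0, 0, 0.6, 0, 0, 0], [1, 0, 0, 0.6, 0, 0, 0]]]'

```text
t: 11.7
eef_pos: [0.5267, 0.113, 0.1669]
ee_rot: [1.0, -0.0, 0.001, -0.0]
force: [-0.5, -0.1, 5.7]
width: 0.0106
finger_force: 59.8
```

>>> arm_command --targets '[[[1, 0, 0, 0.3, 0, 0, 0], [1, 0, 0, 0.6, 0, 0, 0], [1, 0, 0, 0.6, 0, 0, 0]]]'

```text
t: 12.0
eef_pos: [0.5267, 0.1128, 0.1664]
ee_rot: [1.0, -0.0, 0.001, -0.0]
force: [-0.1, 0.1, 7.3]
width: 0.0108
finger_force: 59.9
```

>>> arm_command --targets '[[[1, 0, 0, 0.3, 0, 0, 0], [1, 0, 0, 0.6, 0, 0, 0], [1, 0, 0, 0.6, 0, 0, 0]]]'

```text
t: 12.3
eef_pos: [0.5267, 0.1127, 0.1658]
ee_rot: [1.0, -0.0, 0.001, 0.0]
force: [-0.1, -0.3, 7.7]
width: 0.0106
finger_force: 59.9
```

>>> arm_command --targets '[[[1, 0, 0, 0.3, 0, 0, 0], [1, 0, 0, 0.3, 0, 0, 0]]]'

```text
t: 12.5
eef_pos: [0.5267, 0.1126, 0.1655]
ee_rot: [1.0, -0.0, 0.001, 0.0]
force: [0.1, -1.0, 7.8]
width: 0.0105
finger_force: 59.9
```

>>> arm_command --targets '[[[1, 0, 0, -0.8, 0, 0, 0], [1, 0, 0, -0.8, 0, 0, 0], [1, 0, 0, -0.8, 0, 0, 0]]]'

```text
t: 12.8
eef_pos: [0.5263, 0.1127, 0.1658]
ee_rot: [1.0, -0.0, 0.0, 0.0]
force: [-0.4, -1.0, 4.6]
width: 0.0109
finger_force: 59.5
```

>>> arm_command --targets '[[[1, 0, 0, -7, 0, 0, 0], [1, 24, -17, -7, 0, 0, 0], [1, 48, -34, -7, 0, 0, 0], [1, 48, -34, -7, 0, 0, 0], [1, 48, -34, -5, 0, 0, 0], [1, 48, -34, -3.5, 0, 0, 0], [1, 48, -34, -3, 0, 0, 0], [1, 48, -34, -2.5, 0, 0, 0], [1, 48, -34, -2.5, 0, 0, 0]]]'

```text
t: 13.7
eef_pos: [0.5739, 0.1465, 0.1684]
ee_rot: [1.0, -0.0, 0.0, 0.0]
force: [-0.9, -0.5, 3.5]
width: 0.0106
finger_force: 59.4
```

>>> arm_command --targets '[[[1, 0, 0, 0.3, 0, 0, 0], [1, 0, 0, 0.6, 0, 0, 0], [1, 0, 0, 0.9, 0, 0, 0], [1, 0, 0, 1.2, 0, 0, 0], [1, 0, 0, 1.2, 0, 0, 0]]]'

```text
t: 14.2
eef_pos: [0.5745, 0.1467, 0.1676]
ee_rot: [1.0, -0.0, 0.001, 0.0]
force: [-1.0, -1.0, 7.1]
width: 0.0107
finger_force: 59.8
```

>>> arm_command --targets '[[[1, 0, 0, 0.3, 0, 0, 0], [1, 0, 0, 0.6, 0, 0, 0], [1, 0, 0, 0.9, 0, 0, 0], [1, 0, 0, 0.9, 0, 0, 0]]]'

```text
t: 14.6
eef_pos: [0.5747, 0.1467, 0.1668]
ee_rot: [1.0, -0.0, 0.001, 0.0]
force: [0.5, -0.8, 6.6]
width: 0.0109
finger_force: 59.8
```

>>> arm_command --targets '[[[1, 0, 0, 0.3, 0, 0, 0], [1, 0, 0, 0.6, 0, 0, 0], [1, 0, 0, 0.9, 0, 0, 0], [1, 0, 0, 1.1, 0, 0, 0], [1, 0, 0, 1.1, 0, 0, 0]]]'

```text
t: 15.1
eef_pos: [0.575, 0.1467, 0.1658]
ee_rot: [1.0, -0.0, 0.001, 0.0]
force: [0.4, -1.1, 7.3]
width: 0.0104
finger_force: 59.8
```

>>> arm_command --targets '[[[1, 0, 0, -0.8, 0, 0, 0], [1, 0, 0, -0.8, 0, 0, 0], [1, 0, 0, -0.8, 0, 0, 0]]]'

```text
t: 15.4
eef_pos: [0.5745, 0.1468, 0.166]
ee_rot: [1.0, -0.0, 0.0, -0.0]
force: [0.3, -0.7, 4.3]
width: 0.0105
finger_force: 59.4
```

>>> arm_command --targets '[[[1, 0, 0, -6, 0, 0, 0], [1, -40, -7, -6, 0, 0, 0], [1, -83, -14, -6, 0, 0, 0], [1, -83, -14, -6, 0, 0, 0], [1, -83, -14, -3, 0, 0, 0], [1, -83, -14, -1, 0, 0, 0], [1, -83, -14, -0.7, 0, 0, 0], [1, -83, -14, -0.7, 0, 0, 0]]]'

```text
t: 16.2
eef_pos: [0.4921, 0.1609, 0.1663]
ee_rot: [1.0, -0.0, 0.0, -0.0]
force: [0.9, 0.2, 1.1]
width: 0.0105
finger_force: 59.1
```

>>> arm_command --targets '[[[1, 0, 0, 0.3, 0, 0, 0], [1, 0, 0, 0.3, 0, 0, 0]]]'

```text
t: 16.4
eef_pos: [0.4917, 0.1609, 0.1662]
ee_rot: [1.0, -0.0, 0.0, -0.0]
force: [0.2, -0.3, 1.1]
width: 0.0108
finger_force: 59.2
```

>>> arm_command --targets '[[[1, 0, 0, -6, 0, 0, 0], [1, 24, -17, -6, 0, 0, 0], [1, 48, -34, -6, 0, 0, 0], [1, 48, -34, -6, 0, 0, 0], [1, 48, -34, -3, 0, 0, 0], [1, 48, -34, -1, 0, 0, 0], [1, 48, -34, -0.3, 0, 0, 0], [1, 48, -34, -0.3, 0, 0, 0]]]'

```text
t: 17.2
eef_pos: [0.5386, 0.1944, 0.1665]
ee_rot: [1.0, -0.0, -0.0, 0.0]
force: [-0.2, -0.3, 0.4]
width: 0.0107
finger_force: 59.2
```

>>> arm_command --targets '[[[1, 0, 0, 0.3, 0, 0, 0], [1, 0, 0, 0.3, 0, 0, 0]]]'

```text
t: 17.4
eef_pos: [0.539, 0.1947, 0.1664]
ee_rot: [1.0, -0.0, 0.0, 0.0]
force: [-1.6, -0.9, 3.0]
width: 0.0105
finger_force: 59.4
```

>>> arm_command --targets '[[[1, 0, 0, -6, 0, 0, 0], [1, -7, 41, -6, 0, 0, 0], [1, -13, 82, -6, 0, 0, 0], [1, -13, 82, -6, 0, 0, 0], [1, -13, 82, -3, 0, 0, 0], [1, -13, 82, -1, 0, 0, 0], [1, -13, 82, 0, 0, 0, 0], [1, -13, 82, 0, 0, 0, 0]]]'

```text
t: 18.2
eef_pos: [0.5263, 0.1136, 0.166]
ee_rot: [1.0, 0.0, 0.0, -0.0]
force: [0.7, 0.6, 1.7]
width: 0.0108
finger_force: 59.3
```

>>> arm_command --targets '[[[1, 0, 0, 0.2, 0, 0, 0], [1, 0, 0, 0.2, 0, 0, 0]]]'

```text
t: 18.4
eef_pos: [0.5263, 0.1134, 0.166]
ee_rot: [1.0, 0.0, 0.0, -0.0]
force: [0.4, -0.3, 1.6]
width: 0.0107
finger_force: 59.3
```

>>> arm_command --targets '[[[1, 0, 0, -10, 0, 0, 0], [1, 0, 0, -38, 0, 0, 0], [1, 0, 0, -38, 0, 0, 0], [1, 0, 0, -38, 0, 0, 0], [1, -5, 40, -38, 0, 0, 0], [1, -10, 85, -38, 0, 0, 0], [1, -15, 130, -38, 0, 0, 0], [1, -20, 175, -38, 0, 0, 0], [1, -25, 220, -38, 0, 0, 0], [1, -31, 255, -38, 0, 0, 0], [1, -31, 271, -38, 0, 0, 0], [1, -31, 271, -38, 0, 0, 0], [1, -31, 271, -38, 0, 0, 0], [1, -31, 271, -38, 0, 0, 0]]]'

```text
t: 19.8
eef_pos: [0.4951, -0.1569, 0.2036]
ee_rot: [1.0, 0.0, -0.0, -0.0]
force: [0.5, 0.8, -1.4]
width: 0.0109
finger_force: 59.2
```

```bash
python3 - <<'E'
from h import *
s=robot.read_state();print(s['t'],s['eef_pos'],s['ee_rot'],s['force'])
w=snap('wrist','w4.png')[:,:,::-1];o=cv2.imread('pics/w2.png')
def m(a,b):
    r=cv2.matchTemplate(b,a,cv2.TM_CCOEFF_NORMED);return cv2.minMaxLoc(r)[1::2]
# collar+tip patch and block patch
for (u0,u1,v0,v1) in [(300,332,205,250),(309,325,206,216),(285,345,150,195)]:
    print((u0,v0),m(o[v0:v1,u0:u1],w))
d=[cv2.resize(np.clip(x[140:280,260:380]*1.4,0,255).astype('uint8'),None,fx=3.3,fy=3.3,interpolation=cv2.INTER_CUBIC) for x in (o,w)]
cv2.imwrite('pics/c4.png',np.hstack(d))
E
```

```text
19.8 [ 0.49509519 -0.1569173   0.20359625] [ 9.99999846e-01  3.86315597e-04 -2.82771028e-04 -2.79291389e-04] [ 0.53254994  0.82377709 -1.35473559]
(300, 205) (0.9907559156417847, (300, 205))
(309, 206) (0.9904273748397827, (309, 206))
(285, 150) (0.9795069694519043, (286, 150))
```

View pics/c4.png

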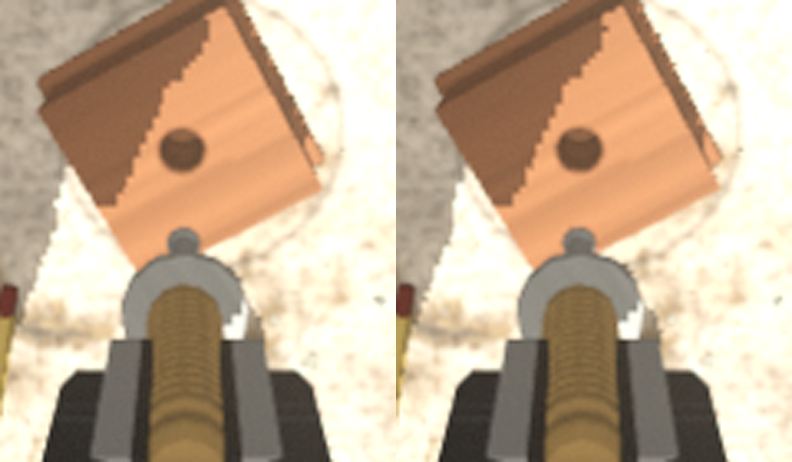

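Both crops match: the probe has not moved in the grip and the tip lines up with the hole as it did after the pick. I'll lower it.

>>> arm_command --targets '[[[1, 0, 0.3, 30, 0, 0, 0], [1, 0, 0.3, 60, 0, 0, 0], [1, 0, 0.3, 75, 0, 0, 0], [1, 0, 0.3, 88, 0, 0, 0], [1, 0, 0.3, 100, 0, 0, 0], [1, 0, 0.3, 110, 0, 0, 0], [1, 0, 0.3, 116, 0, 0, 0], [1, 0, 0.3, 118, 0, 0, 0], [1, 0, 0.3, 118, 0, 0, 0]]]'

```text
t: 20.75
eef_pos: [0.4952, -0.1585, 0.0859]
ee_rot: [1.0, -0.0, 0.0, 0.0]
force: [0.0, 0.2, -1.0]
width: 0.0107
finger_force: 59.2
```

>>> arm_command --targets '[[[1, 0, 0, 1, 0, 0, 0], [1, 0, 0, 1, 0, 0, 0], [0.6, 0, 0, 1, 0, 0, 0], [0.6, 0, 0, 1, 0, 0, 0], [-1, 0, 0, 1, 0, 0, 0], [-1, 0, 0, 1, 0, 0, 0], [-1, 0, 0, 1, 0, 0, 0], [-1, 0, 0, 1, 0, 0, 0], [-1, 0, 0, 1, 0, 0, 0], [-1, 0, 0, 1, 0, 0, 0]]]'

```text
t: 21.75
eef_pos: [0.4951, -0.1584, 0.0849]
ee_rot: [1.0, -0.0, -0.0, -0.0]
force: [0.2, -0.5, -0.7]
width: 0.0856
finger_force: 0.0
```

>>> arm_command --targets '[[[-1, 0, 0, -20, 0, 0, 0], [-1, 0, 0, -50, 0, 0, 0], [-1, 0, 0, -90, 0, 0, 0], [-1, 0, 0, -130, 0, 0, 0], [-1, 0, 0, -151, 0, 0, 0], [-1, 0, 0, -151, 0, 0, 0], [-1, 0, 0, -151, 0, 0, 0], [-1, 0, 0, -151, 0, 0, 0]]]'

```text
t: 22.55
eef_pos: [0.4942, -0.1582, 0.2345]
ee_rot: [1.0, -0.0, -0.001, -0.0]
force: [0.5, 0.2, 0.5]
width: 0.0854
finger_force: 0.0
```

```bash
python3 - <<'E'
from h import *
s=robot.read_state();print(s['t'],s['eef_pos'],s['force'],s['width'])
w=snap('wrist','w5.png')
cv2.imwrite('pics/c5.png',w[60:400,0:480,::-1])
E
```

```text
22.55 [ 0.49424305 -0.15815614  0.23449574] [0.5281374  0.20859141 0.45526359] 0.08542659203079668
```

View pics/c5.png

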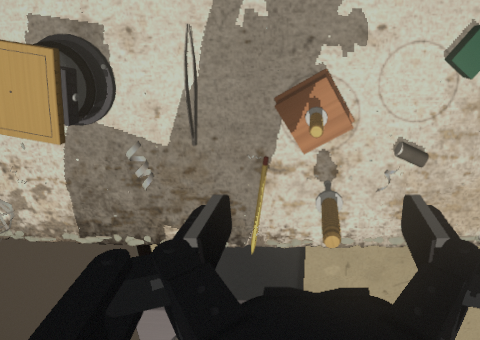

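The probe stands upright with its collar on the block (collar at about (316,178) in full-frame pixels, as at the start). The gripper is clear and the loose tools haven't moved.

```bash
python3 -c "
from h import *
print(ticket.finish_job())"
```

```text
the job is handed in; nothing more can be done
None
```

The job is handed in: by my touch checks the plate is level to about 0.007 rad (limit 0.015), the peak press was about 9 N, and the probe is back in its stand with the loose tools untouched; no verdict was shown.

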